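# Re-lamp a shop display light

## Robot

A 7-joint arm with a two-finger parallel gripper is mounted at the origin on a cart in front of the work surface, level with it; the furniture and walls round the work are solid. World frame = base frame: x ahead of the robot, y to its left, z up, the work surface at z = 0. Lengths are in mm, angles in rad, forces in N, time in s.
With the tool pointing down it reaches from about 425 to 950 mm from the base axis. Payload 4.7 kg.
Tool frame: the origin (TCP) lies at the very end of the fingers, on their centre line; the grasp point (between the pads) lies 19 mm behind it; z points along the fingers, y is the direction in which the jaws open and shut (so a half turn about z gives the same grasp; the last joint's range is limited). The gripper opens to 87 mm and grips with 3 to 60 N. Pads are 19 mm wide; open, the fingers measure 117 mm over their backs; the gripper's body (75 mm by 190 mm) begins 51 mm behind the grasp point.
Start: joints at [1.158, 0.469, -0.049, 1.532, 0.024, 1.141, -0.082], TCP at [252.8, -625.894, 197.573] pointing down, gripper open.
Joint ranges: [-2.59, 2.59], [-0.33, 1.99], [-1.39, 1.29], [0.1, 2.45], [-1.04, 4.18], [0.21, 1.99], [-2.66, 2.66]. Speed limits (rad/s): [2.57, 2.57, 3.14, 3.14, 3.14, 3.14, 3.14].

## Interface

Orientations are given as a unit quaternion [w, x, y, z].
In Python, from station import monitor, imaging, close_job, nets gives the robot as it stands.
- The arm moves only by the tool servo_tool, never from a script. Its argument "series" is a list of rows, each a list of 5 numbers: the closure, from -1 (fully open) to 1 (shut), so that 0 is half open, then the shift along the tool's x, y, z in m, then the turn about the tool's z in units of 6 degrees (1.0 is 6 degrees). In form: [[grip, dx, dy, dz, turn], ...]. A call has 1 to 8 rows; each row shifts and turns the commanded pose from where the row before left it, along the tool's axes as they then stand; what a row does not reach is not made up. A row lasts 1/8 s, in which the tool goes at most 62.5 mm and 10.7 degrees, less where a joint would pass 70% of its speed; a pose out of reach is approached as far as the arm can. A call is refused whole if a number of a shift passes 0.0625 or a number of a turn 1, either way. A call with a gripper value outside its range is refused whole. The fingers move at their own pace and stop on an object; the grip force is fixed at half the most. Time passes only in rows, so rows that do not move let the fingers close. It gives the time, the measured TCP pose, the force and the opening at its end, in the units of the state.
- monitor.sense(): the state, without advancing time (a new reading comes with each control period).
- imaging.get_image(name): name is "scene" or "top" or "wrist"; returns (picture, depth): 420x560x3 uint8, blue, green, red; 420x560 float32, mm along the optical axis (not along the pixel's ray), 0 where there is no reading.
- imaging.camera_info(name): a dict with "mtx" (3x3 intrinsics, pixels), "origin" and "orientation" of the camera in the world. Camera axes: x right, y up, looking along -z (the intrinsics and any distortion apply to the point x, -y, -z); pixel columns grow to the right and rows downward; lengths in mm; the calibration is good to about 2 mm. A picture is of the moment at which its call begins: read the wrist's pose just before it. camera_info takes no time and is no camera call; for the wrist camera it gives the pose at the moment of the call.
- close_job(): hands the job in, once; it reports no verdict.
Trained networks look in the newest picture that a camera, given by its name, has taken for a name from the list of things; names that differ only in an ending like _2 or _b are one class to them, and where a whole thing is asked for, a point or a joint stands for the part that bears it (a point fixed in the world has none). Each returns a list of dicts, best first, with "score" (0 to 1); they miss things now and then, are a little off and sometimes report something else, mostly with a low value. They report only what shows in the picture. A call takes as long as a camera call.
- nets.masks_of(camera, name): "mask" (420x560 bool, what is visible of it) and "extent" ([left, top, width, height] in pixels, round what is visible of it).
The state is a dict: "time_s": time; "joint_pos": joint angles; "joint_vel": joint speeds; "tau": joint torques, N m; "ee_pos": TCP position; "tool_rot": TCP orientation; "wrist_force": force on the tool from outside, world axes, zero at the start; "torque": the same for the moment, N m; "opening": finger opening in mm.
Only numpy, scipy, OpenCV 4.12 (cv2) and the standard library are available. Lean on these libraries where they do the work, as an engineer would, in place of code of your own. Each camera call takes 0.05 s, during which the arm holds its last target.

## Task

Fit the new white tube lamp into the display light: lay it between the two spring contact leaves and press it down, feeling for the snap and without forcing it, until both ends have clicked into the leaves. Then let go of it and switch the light on at the red rocker. Leave the spent dark lamp and the other things on the table where they are.

Things in the scene. Friction and masses are not known exactly. Their poses are not given: they have to be found in the camera images.
- new_lamp: New lamp: milky-white tube, 26 mm diameter, 205 mm long, 90 g; bevelled aluminium end caps taper from 26 to 9 mm and end in a blunt nose. Origin at its centre; its y axis runs along the tube (ends alike). Lies level in a carton nest, axis 42 mm over the table, on two grey saddles 100 mm apart, free underneath between them.
- spent_lamp: Spent lamp, to be left alone: same shape and size, but smoky dark brown-grey; lies parallel to the new one in the other nest, 68 mm away. Origin at its centre, y along the tube.
- carton: Shallow open brown cardboard tray 156 x 244 mm, wall 18 mm high, fixed. Origin at the centre of its underside; the two nests lie at x = -34 and +34 mm, along its y axis.
- light: Display light lying on its back, fixed: grey tray 84 (x) by 262 mm (y), white reflector wings up to 29 mm high, a grey gear box 80 mm high at its +y end. Origin on the table under the middle of the lamp's place; y along the lamp's place, toward the gear box. At mid-length nothing stands within 30 mm below the seated lamp's axis, so fingers may reach 20 mm past it.
- lamp_place (a point): Middle of the lamp's place (fixed to the light, 81 mm over the table). The carriage that carries leaves and seats is height-adjustable and was left at any setting: the seated lamp's axis lies 72 to 90 mm over the table; the setting is not reported and must be felt or seen. The seats under the caps are solid: pressing on after the snap overloads the lamp; over 40 N on it is forcing.
- clip_near_gear (a joint): Angle (rad) of the upright brass spring leaf by the gear box: 0 empty, 0.1 to 0.15 while a nose passes the bridge over its hole, 0 to 0.05 with the nose snapped in. The leaves' inner faces are 193 mm apart; each has a square 12 mm hole and above it an outward-leaning funnel mouth, 15 to 34 mm above the hole's centre.
- clip_far (a joint): Angle of the other leaf, read alike. A lamp lowered level between the leaves first rests with its noses on the leaning mouths, some 25 mm above its seat; pressed at its middle it spreads both leaves (about 8 to 13 N in all at the peak), slides down past the bridges over the holes and, in the last 4 mm, snaps into its seat, noses in the holes.
- switch (a point): Middle of the red rocker switch on top of the gear box, 91 mm over the table (light's frame: y = +164 mm). The rocker is 19 mm wide (x) and 34 mm long (y) and tips about its middle line; the half away from the lamp carries a white dot and stands 4 mm proud when off.
- rocker (a joint): Rocker angle (rad): 0 = off; grows as the half with the white dot (the +y half, away from the lamp) is pressed down; 0.5 = fully on. It takes about 3 to 5 N, 10 to 13 mm from the middle, and stays where it is left.
- counter_bell: Brass counter bell on a black foot, 71 mm wide, 62 mm high; a bystander. Origin at the centre of its underside.
- brass_cup: Small conical brass tea-light cup, 63 mm wide, 46 mm high; a bystander. Origin at the centre of its underside.
- tealight: Red tea light in an aluminium cup, 38 mm wide, 19 mm high; a bystander. Origin at the centre of its underside.

How it is judged:
By the outcome, as a careful person would: the job done as asked, in the order asked, and still so for the second after the job is handed in, with the robot touching nothing.
It also fails if it takes over 53 s, if anything falls off the work surface, if the arm or the gripper's body presses on something with over 40 N, if the wrist force passes 120 N, or if a joint passes its speed limit or range.

## Working session

There is one attempt and no reset: what is moved stays moved. The work goes in short steps, Python scripts to look and compute and a tool call to move; the robot and the scene stay as the last step left them, time stands still between calls to the robot, and variables do not carry over. Pictures are saved under pics/ and viewed, and the job is handed in when it is done.

Besides the shell and the picture viewer there is one more tool, called after "Emit:" as a command line: name --pt "numbers of a row" for each row, then --argument value for the rest. servo_tool: Moves the arm, as the interface text tells. Its arguments: {"type":"object","properties":{"series":{"type":"array"}},"required":["series"]}

```bash
ls; mkdir -p pics; cat > h.py <<'E'
import numpy as np, cv2
from scipy.spatial.transform import Rotation as R
from station import monitor, imaging, close_job, nets
def rot(q): return R.from_quat([q[1],q[2],q[3],q[0]]).as_matrix()
def cloud(name,d,info=None):
    i=info or imaging.camera_info(name); K=np.array(i['mtx']); 
    v,u=np.mgrid[0:d.shape[0],0:d.shape[1]]
    x=(u-K[0,2])/K[0,0]*d; y=(v-K[1,2])/K[1,1]*d
    P=np.stack([x,-y,-d],-1)
    return P@rot(i['orientation']).T+np.array(i['origin'])
E
python3 - <<'E'
from h import *
s=monitor.sense(); print({k:np.round(v,3) for k,v in s.items()})
for n in ['scene','top','wrist']:
    im,d=imaging.get_image(n); cv2.imwrite(f'pics/{n}0.png',im); np.save(f'pics/{n}0.npy',d)
    print(n,imaging.camera_info(n))
E
```

```text
pics
{'time_s': np.float64(0.0), 'joint_pos': array([ 1.158,  0.469, -0.049,  1.534,  0.024,  1.141, -0.082]), 'joint_vel': array([ 0.   ,  0.001, -0.   , -0.001,  0.   , -0.001,  0.   ]), 'tau': array([ 0.0000e+00, -5.0797e+01, -8.0000e-02, -2.3615e+01, -6.1000e-02,
        3.8000e-02,  0.0000e+00]), 'ee_pos': array([ 252.549, -625.29 ,  196.504]), 'tool_rot': array([-0.001,  0.982,  0.191, -0.   ]), 'wrist_force': array([-0.673, -0.189,  0.074]), 'torque': array([ 0.005, -0.04 ,  0.046]), 'opening': np.float64(87.167)}
scene {'mtx': array([[484.68437221,   0.        , 278.98589539],
       [  0.        , 484.68437221, 216.19614443],
       [  0.        ,   0.        ,   1.        ]]), 'origin': array([-240.59979969,  469.22855572,  689.03601895]), 'orientation': array([-0.44382793, -0.24856755,  0.41260054,  0.75563995])}
top {'mtx': array([[379.89944806,   0.        , 286.29411252],
       [  0.        , 379.89944806, 208.56356474],
       [  0.        ,   0.        ,   1.        ]]), 'origin': array([528.60882183,  42.99814318, 986.07078225]), 'orientation': array([ 0.70872055,  0.02125229, -0.03069694, -0.70450068])}
wrist {'mtx': array([[351.43799749,   0.        , 288.95695306],
       [  0.        , 351.43799749, 211.87748911],
       [  0.        ,   0.        ,   1.        ]]), 'origin': array([ 318.26722239, -597.74668638,  385.52200983]), 'orientation': array([ 0.8216    , -0.10786646,  0.07394309, -0.55486096])}
```

View pics/top0.png

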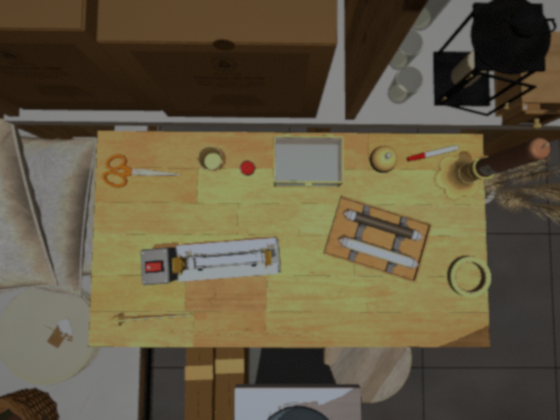

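View pics/scene0.png

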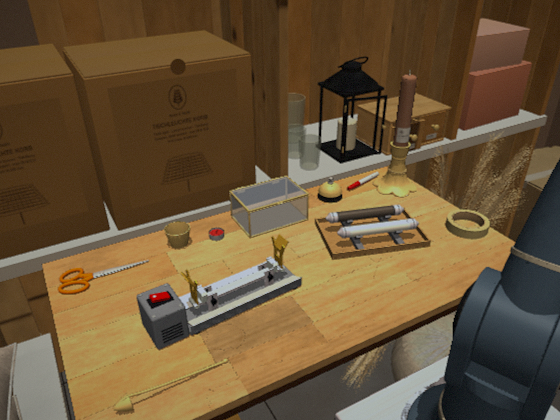

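```bash
python3 - <<'E'
from h import *
d={n:np.load(f'pics/{n}0.npy') for n in ['top','scene']}
for cam in ['top','scene']:
    P=cloud(cam,d[cam])
    im=cv2.imread(f'pics/{cam}0.png').astype(float)*.5
    for n in ['new_lamp','spent_lamp','light','carton','switch','clip_far','clip_near_gear']:
        for r in nets.masks_of(cam,n)[:2]:
            m=r['mask']&(d[cam]>0); p=P[m]
            if len(p)<3: continue
            c=p.mean(0); w,V=np.linalg.eigh(np.cov(p[:,:2].T))
            q=(p[:,:2]-c[:2])@V[:,1]
            print(cam,n,round(r['score'],2),r['extent'],m.sum(),'mean',c.round(1),'axis',V[:,1].round(3),'ext',q.min().round(1),q.max().round(1),'mid',(c[:2]+V[:,1]*(q.min()+q.max())/2).round(1),'z',np.percentile(p[:,2],[2,50,98]).round(1))
E
```

```text
top new_lamp 0.8 [338.3, 236.9, 84.0, 32.1] 784 mean [ 491.1 -198.1   51. ] axis [0.297 0.955] ext -97.8 100.6 mid [ 491.5 -196.8] z [42.2 52.1 56.5]
top spent_lamp 0.57 [343.5, 210.9, 77.8, 30.2] 822 mean [ 558.4 -208.9   49.3] axis [0.293 0.956] ext -114.6 98.6 mid [ 556.  -216.6] z [ 2.9 51.7 56.3]
top light 0.77 [139.6, 237.0, 140.9, 45.2] 4967 mean [468.6 215.   43.1] axis [-0.086  0.996] ext -168.3 160.6 mid [468.9 211.1] z [ 11.1  28.2 105.5]
top carton 0.6 [321.0, 195.3, 111.0, 87.2] 3997 mean [ 524.7 -202.3    7.2] axis [0.268 0.963] ext -124.9 121.7 mid [ 524.3 -203.9] z [-0.2  3.9 37.6]
top switch 0.7 [141.9, 237.8, 138.4, 46.2] 4932 mean [468.9 214.8  43.1] axis [-0.085  0.996] ext -168.0 188.2 mid [468.  224.9] z [ 11.   28.2 105.6]
top clip_far 0.57 [340.7, 238.9, 77.6, 28.2] 774 mean [ 491.2 -196.3   51.5] axis [0.291 0.957] ext -101.9 98.3 mid [ 490.7 -198.1] z [43.3 52.1 56.5]
top clip_near_gear 0.71 [171.7, 257.3, 16.3, 17.1] 248 mean [460.7 281.7  84.5] axis [-0.948  0.319] ext -24.6 32.5 mid [457.  282.9] z [ 16.5  95.7 111.9]
scene new_lamp 0.58 [338.3, 215.7, 80
[... 497 characters left out ...]
  9.2] axis [0.411 0.912] ext -136.3 123.5 mid [ 504.  -192.4] z [ 0.8  5.5 37.4]
scene switch 0.78 [134.5, 234.0, 164.4, 113.5] 6989 mean [453.4 237.8  41.7] axis [-0.129  0.992] ext -247.7 138.6 mid [460.4 183.7] z [  6.6  33.2 100.5]
scene clip_far 0.75 [272.8, 236.8, 13.9, 31.7] 322 mean [491.3  74.1  79.7] axis [-0.898  0.441] ext -157.8 35.1 mid [546.4  47. ] z [ -1.3  91.4 111.3]
scene clip_near_gear 0.61 [182.0, 272.4, 13.8, 28.6] 221 mean [470.2 277.6  75.6] axis [-0.978  0.207] ext -142.3 29.1 mid [525.6 266. ] z [ -1.1  77.7 111.9]
scene clip_near_gear 0.51 [165.6, 221.2, 24.4, 28.9] 559 mean [725. 225.  29.] axis [-0.957  0.291] ext -79.6 33.4 mid [747.2 218.3] z [ 2.7 30.5 46.3]
```

The top picture shows the white lamp at about (380,253), the spent lamp at about (382,224), and the light at about (210,260) with its red rocker at (153,267). The masks agree with this, so I'll move over the new lamp and look with the wrist camera.

```bash
cat >> h.py <<'E'
def yaw(q): x=rot(q)[:,0]; return np.degrees(np.arctan2(x[1],x[0]))
def plan(x,y,z,yw,g,cur=None,step=50,dmin=1):
    """rows to reach x,y,z (mm), tool-x heading yw (deg), straight, from cur=(x,y,z,yaw)"""
    s=monitor.sense()
    p=np.array(cur[:3],float) if cur else s['ee_pos']; a=cur[3] if cur else yaw(s['tool_rot'])
    t=np.array([x,y,z],float); dy=(yw-a+180)%360-180
    n=max(dmin,int(np.ceil(max(np.linalg.norm(t-p)/step,abs(dy)/5.6))))
    rows=[]
    for k in range(n):
        d=(t-p)/(n-k); c=np.radians(a); tx=np.array([np.cos(c),np.sin(c),0]); ty=np.array([np.sin(c),-np.cos(c),0])
        r=[g,round(d@tx/1000,4 if n<3 else 3),round(d@ty/1000,4 if n<3 else 3),round(-d[2]/1000,4 if n<3 else 3),round(-(dy/(n))/6,2)]
        p=p+1000*(r[1]*tx+r[2]*ty)-np.array([0,0,1000*r[3]]); a-=r[4]*6; rows.append(r)
    print('cur',s['ee_pos'].round(1),round(yaw(s['tool_rot']),1),'end',p.round(1),round(a,2))
    for i in range(0,n,8): print(str(rows[i:i+8]).replace(' ',''))
    return list(p)+[a]
def st():
    s=monitor.sense(); print(round(s['time_s'],2),s['ee_pos'].round(1),'yaw',round(yaw(s['tool_rot']),2),'q',s['tool_rot'].round(3),'F',s['wrist_force'].round(1),'T',s['torque'].round(2),'open',round(float(s['opening']),1)); return s
E
python3 - <<'E'
from h import *
plan(491,-196,190,73.3,0)
E
```

```text
cur [ 252.8 -625.9  197.6] 22.0 end [ 490.5 -196.1  189.6] 73.59
[[0,np.float64(0.038),np.float64(-0.031),np.float64(0.001),np.float64(-0.86)],[0,np.float64(0.041),np.float64(-0.027),np.float64(0.001),np.float64(-0.86)],[0,np.float64(0.043),np.float64(-0.024),np.float64(0.001),np.float64(-0.86)],[0,np.float64(0.045),np.float64(-0.02),np.float64(0.001),np.float64(-0.86)],[0,np.float64(0.047),np.float64(-0.015),np.float64(0.001),np.float64(-0.86)],[0,np.float64(0.048),np.float64(-0.011),np.float64(0.001),np.float64(-0.86)],[0,np.float64(0.049),np.float64(-0.007),np.float64(0.0),np.float64(-0.86)],[0,np.float64(0.049),np.float64(-0.003),np.float64(0.001),np.float64(-0.86)]]
[[0,np.float64(0.049),np.float64(0.002),np.float64(0.0),np.float64(-0.86)],[0,np.float64(0.048),np.float64(0.006),np.float64(0.001),np.float64(-0.86)]]
```

Emit:
servo_tool --pt "0 0.038 -0.031 0.001 -0.86" --pt "0 0.041 -0.027 0.001 -0.86" --pt "0 0.043 -0.024 0.001 -0.86" --pt "0 0.045 -0.02 0.001 -0.86"

```text
time_s: 1.35
ee_pos: [348.4, -452.3, 193.8]
tool_rot: [0.0, 0.931, 0.365, 0.0]
wrist_force: [-0.2, -0.3, -0.9]
opening: 55.2
```

```bash
sed -i 's/round(d@tx\/1000/round(float(d@tx)\/1000/;s/round(d@ty\/1000/round(float(d@ty)\/1000/;s/round(-d\[2\]\/1000/round(-float(d[2])\/1000/;s/round(-(dy\/(n))\/6,2)/round(-float(dy)\/n\/6,2)/' h.py; python3 - <<'E'
from h import *
st(); plan(491,-196,190,73.3,0)
E
```

```text
1.35 [ 348.4 -452.3  193.8] yaw 42.8 q [0.    0.931 0.365 0.   ] F [-0.2 -0.3 -0.9] T [-0.02 -0.06  0.  ] open 55.2
cur [ 348.4 -452.3  193.8] 42.8 end [ 491.  -195.7  189.8] 73.4
[[0,0.046,-0.015,0.001,-0.85],[0,0.048,-0.011,0.001,-0.85],[0,0.048,-0.007,0.0,-0.85],[0,0.049,-0.002,0.001,-0.85],[0,0.049,0.002,0.0,-0.85],[0,0.049,0.006,0.001,-0.85]]
```

Emit:
servo_tool --pt "0 0.046 -0.015 0.001 -0.85" --pt "0 0.048 -0.011 0.001 -0.85" --pt "0 0.048 -0.007 0.0 -0.85" --pt "0 0.049 -0.002 0.001 -0.85" --pt "0 0.049 0.002 0.0 -0.85" --pt "0 0.049 0.006 0.001 -0.85" --pt "0 0 0 0 0" --pt "0 0 0 0 0"

```text
time_s: 2.35
ee_pos: [490.8, -198.2, 189.6]
tool_rot: [0.0, 0.803, 0.596, -0.0]
wrist_force: [0.3, -0.1, -0.3]
opening: 43.5
```

```bash
cat >> h.py <<'E'
def axisfit(P,zmin):
    p=P[P[:,2]>zmin]; c=np.median(p[:,:2],0); 
    for _ in range(3):
        w,V=np.linalg.eigh(np.cov((p[:,:2]-p[:,:2].mean(0)).T)); u=V[:,1]; u=u if u[1]>0 else -u
        n=np.array([u[1],-u[0]]); c=p[:,:2].mean(0); e=(p[:,:2]-c)@n; p=p[abs(e)<16]
    c=p[:,:2].mean(0); q=(p[:,:2]-c)@u; e=(p[:,:2]-c)@n
    return c+u*(np.percentile(q,.5)+np.percentile(q,99.5))/2+n*(np.percentile(e,1)+np.percentile(e,99))/2,np.degrees(np.arctan2(u[1],u[0])),(np.percentile(q,.5),np.percentile(q,99.5)),(np.percentile(e,1),np.percentile(e,99)),np.percentile(p[:,2],[5,50,95])
E
python3 - <<'E'
from h import *
st(); i=imaging.camera_info('wrist'); im,d=imaging.get_image('wrist'); cv2.imwrite('pics/w1.png',im); np.save('pics/w1.npy',d); P=cloud('wrist',d,i)
for r in nets.masks_of('wrist','new_lamp')[:2]:
    m=r['mask']&(d>0); print(r['score'],r['extent'],m.sum()); print(axisfit(P[m],30))
E
```

```text
2.35 [ 490.8 -198.2  189.6] yaw 73.19 q [ 0.     0.803  0.596 -0.   ] F [ 0.3 -0.1 -0.3] T [-0.07 -0.03 -0.02] open 43.5
0.83 [274.0, 80.4, 31.3, 197.3] 5204
(array([ 493.4813022 , -187.82230733]), np.float64(72.7111923676934), (np.float64(-96.40946943202322), np.float64(87.29532522838936)), (np.float64(-12.557001750002216), np.float64(12.707112786649299)), array([47.50538669, 54.62519397, 57.02188359]))
```

View pics/w1.png

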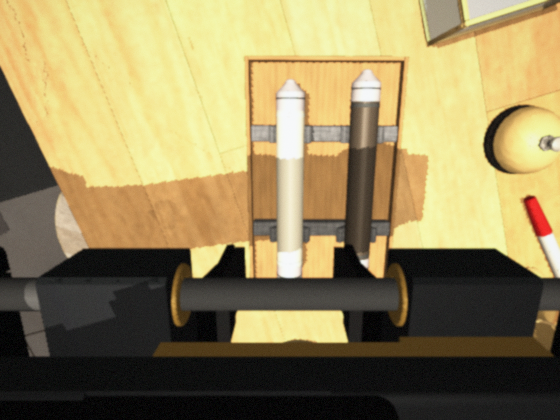

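The wrist picture shows the white lamp from its tip at (290,82) to (289,277), between the open fingers and parallel to them. The spent lamp at (365,170) is clear. Now I'll descend and grip.

Emit:
servo_tool --pt "0 0 0 0.05 0.08" --pt "0 0 -0.0005 0.05 0" --pt "0 0 0 0.04 0" --pt "0 0 0 0.026 0" --pt "0 0 0 0 0" --pt "0 0 0 0 0"

```text
time_s: 3.2
ee_pos: [491.2, -198.4, 24.6]
tool_rot: [0.001, 0.806, 0.593, 0.0]
wrist_force: [-0.8, -1.1, 0.6]
opening: 43.5
```

```bash
python3 -c "
from h import *
st()"
```

```text
3.2 [ 491.2 -198.4   24.6] yaw 72.67 q [0.001 0.806 0.593 0.   ] F [-0.8 -1.1  0.6] T [-0.02 -0.11 -0.01] open 43.5
```

Emit:
servo_tool --pt "0.6 0 0 0.0015 0" --pt "1 0 0 0 0" --pt "1 0 0 0 0" --pt "1 0 0 0 0" --pt "1 0 0 0 0" --pt "1 0 0 0 0" --pt "1 0 0 0 0"

```text
time_s: 4.08
ee_pos: [491.5, -197.7, 22.5]
tool_rot: [0.001, 0.805, 0.593, 0.001]
wrist_force: [1.4, -1.3, 3.7]
opening: 21.4
```

```bash
python3 -c "
from h import *
st()"
```

```text
4.08 [ 491.5 -197.7   22.5] yaw 72.75 q [0.001 0.805 0.593 0.001] F [ 1.4 -1.3  3.7] T [-0.29 -0.51 -0.  ] open 21.4
```

The opening is 21.4 mm on a 26 mm tube. I'll raise it a little and check before going on.

Emit:
servo_tool --pt "1 0 0 0 0" --pt "1 0 0 -0.01 0" --pt "1 0 0 -0.02 0" --pt "1 0 0 -0.03 0" --pt "1 0 0 0 0"

```text
time_s: 4.7
ee_pos: [490.8, -197.3, 83.5]
tool_rot: [0.001, 0.805, 0.593, 0.0]
wrist_force: [1.1, 0.6, -0.8]
opening: 21.0
```

```bash
python3 - <<'E'
from h import *
st(); 
for n in ['wrist','scene']:
    i=imaging.camera_info(n); im,d=imaging.get_image(n); P=cloud(n,d,i); np.save(f'pics/{n}2.npy',d)
    if n=='scene': 
        cv2.imwrite('pics/s2.png',cv2.resize(im[150:300,280:480],(800,600),interpolation=cv2.INTER_CUBIC))
    else: cv2.imwrite('pics/w2.png',im)
    for r in nets.masks_of(n,'new_lamp')[:2]:
        m=r['mask']&(d>0); print(n,r['score'],r['extent'],m.sum()); print(axisfit(P[m],60))
E
```

```text
4.7 [ 490.8 -197.3   83.5] yaw 72.75 q [0.001 0.805 0.593 0.   ] F [ 1.1  0.6 -0.8] T [-0.04 -0.13  0.05] open 21.0
wrist 0.75 [255.6, 42.6, 64.2, 301.4] 13755
(array([ 499.18298979, -166.62980531]), np.float64(72.82162495385936), (np.float64(-83.20554088175294), np.float64(58.40409789009691)), (np.float64(-12.442793114594936), np.float64(12.409596493743397)), array([109.10592778, 115.71337064, 117.8833939 ]))
scene 0.71 [337.1, 192.0, 80.2, 22.9] 798
(array([ 485.33437111, -191.75129486]), np.float64(72.55120034202483), (np.float64(-102.08614778096678), np.float64(92.09657454851215)), (np.float64(-7.328548930767859), np.float64(13.36624654020338)), array([ 95.0791526 , 107.30816426, 114.34662768]))
```

View pics/w2.png

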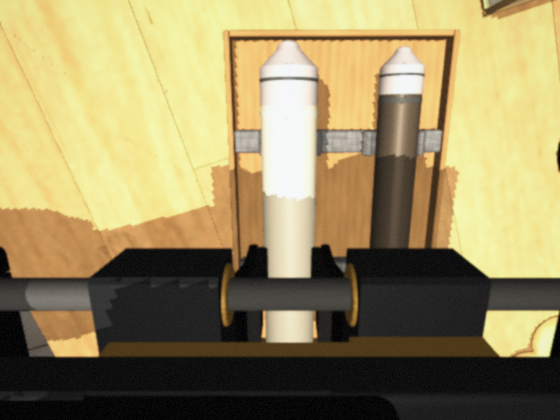

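View pics/s2.png

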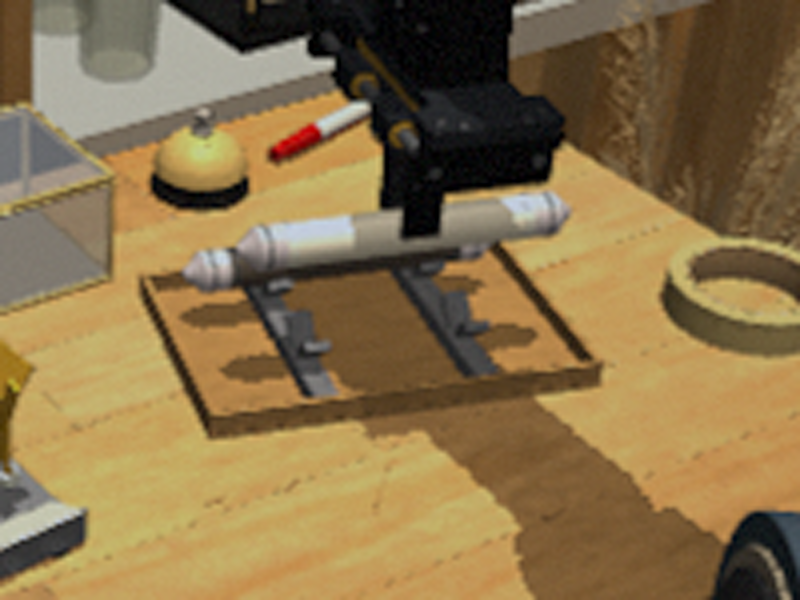

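The pictures show the lamp held level, with its tip at (288,45) in the wrist view, and lifted clear of its saddles. The light's pose comes next, from the pictures I already have.

```bash
python3 - <<'E'
from h import *
for n in ['top','scene']:
    d=np.load(f'pics/{n}0.npy'); im=cv2.imread(f'pics/{n}0.png'); P=cloud(n,d)
    h=cv2.cvtColor(im,cv2.COLOR_BGR2HSV); X,Y,Z=P[...,0],P[...,1],P[...,2]
    box=(X>400)&(X<540)&(Y>60)&(Y<420)&(d>0)
    red=box&((h[...,0]<8)|(h[...,0]>172))&(h[...,1]>150)&(h[...,2]>80)&(Z>60)
    p=P[red]; print(n,'red',red.sum(),p.mean(0).round(1),p.min(0).round(1),p.max(0).round(1))
    for lo,hi,nm in [(60,140,'far'),(250,310,'gear')]:
        m=box&(Z>75)&(Y>lo)&(Y<hi)&(h[...,1]>90); p=P[m]; print(nm,m.sum(),p.mean(0).round(1),p.min(0).round(1),p.max(0).round(1))
    # gear box top
    m=box&(Z>70)&(Y>295)&~red; p=P[m]; print('box',m.sum(),p.mean(0).round(1),p.min(0).round(1),p.max(0).round(1))
    m=box&(Z>15)&(Z<45)&(Y>70)&(Y<290)&(h[...,1]<70); p=P[m]; print('wings',p.mean(0).round(1),m.sum())
    w,V=np.linalg.eigh(np.cov(p[:,:2].T)); print(V[:,1])
    # minAreaRect of whole light
    m=box&(Z>8); r=cv2.minAreaRect(P[m][:,:2].astype(np.float32)); print(r)
E
```

```text
top red 110 [458.2 338.9  89. ] [446.3 325.3  80.3] [467.6 356.2  95.5]
far 87 [482.6  73.8 102.8] [464.9  65.9  92.9] [497.6  82.4 111.8]
gear 155 [462.7 281.1 100.8] [444.3 272.3  75.1] [482.9 291.7 113.1]
box 903 [457.9 338.7  79.2] [415.  304.8  70.4] [500.  374.9  96.4]
wings [471.  180.1  27.3] 2494
[-0.11324159  0.99356748]
((468.3627014160156, 215.26683044433594), (89.63336944580078, 317.3313293457031), 4.9093918800354)
scene red 140 [457.  342.6  90.1] [447.6 323.8  80.5] [470.5 360.2  95.6]
far 219 [480.9  78.9  98.4] [455.3  66.8  75.6] [505.4  86.5 112.8]
gear 130 [460.5 281.6  99.6] [440.  274.1  75.3] [487.  293.1 114.2]
box 1074 [449.  345.5  79.2] [411.6 307.6  70.1] [500.6 379.1  94.5]
wings [460.5 187.1  28.6] 2350
[-0.08861594  0.99606587]
((469.04840087890625, 217.97740173339844), (93.5765609741211, 318.2861022949219), 5.039691925048828)
```

```bash
python3 - <<'E'
from h import *
plan(528,30,260,95,1)
E
```

```text
cur [ 489.1 -197.    80.8] 72.8 end [527.8  30.3 259.8] 95.07
[[1,0.038,-0.005,-0.03,-0.62],[1,0.038,-0.003,-0.03,-0.62],[1,0.038,0.0,-0.03,-0.62],[1,0.039,0.003,-0.03,-0.62],[1,0.038,0.005,-0.03,-0.62],[1,0.038,0.007,-0.029,-0.62]]
```

Emit:
servo_tool --pt "1 0 0 -0.04 0" --pt "1 0.038 -0.005 -0.03 -0.62" --pt "1 0.038 -0.003 -0.03 -0.62" --pt "1 0.038 0.0 -0.03 -0.62" --pt "1 0.039 0.003 -0.02 -0.62" --pt "1 0.038 0.005 -0.02 -0.62" --pt "1 0.038 0.007 -0.009 -0.62" --pt "1 0 0 0 0"

```text
time_s: 5.9
ee_pos: [529.0, 33.9, 260.9]
tool_rot: [-0.001, 0.673, 0.74, 0.001]
wrist_force: [0.4, -0.2, -0.9]
opening: 20.7
```

Emit:
servo_tool --pt "1 0 0 0 0"

```text
time_s: 6.02
ee_pos: [528.6, 29.0, 259.8]
tool_rot: [-0.001, 0.675, 0.737, -0.001]
wrist_force: [-0.8, -0.6, -1.3]
opening: 21.5
```

```bash
python3 - <<'E'
from h import *
st(); i=imaging.camera_info('wrist'); print(i); im,d=imaging.get_image('wrist'); cv2.imwrite('pics/w3.png',im); np.save('pics/w3.npy',d); np.save('pics/w3P.npy',cloud('wrist',d,i))
E
```

```text
6.03 [528.6  29.  259.8] yaw 95.03 q [-0.001  0.675  0.737 -0.001] F [-0.8 -0.6 -1.3] T [-0.05 -0.12 -0.01] open 21.5
{'mtx': array([[351.43799749,   0.        , 288.95695306],
       [  0.        , 351.43799749, 211.87748911],
       [  0.        ,   0.        ,   1.        ]]), 'origin': array([522.4735168 , 101.26660126, 448.48991326]), 'orientation': array([ 0.99040529, -0.13124886, -0.00491025,  0.04297665])}
```

View pics/w3.png

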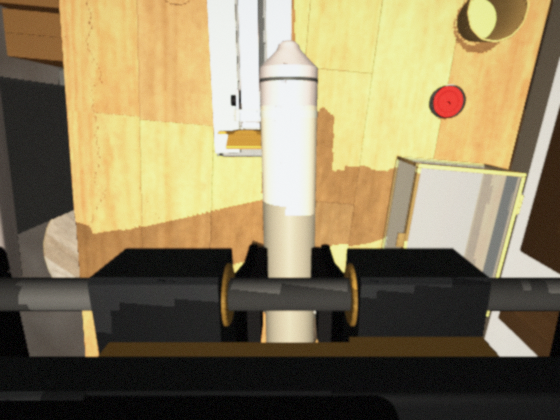

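The far leaf is at (240,140), partly hidden by the held lamp. I'll shift sideways and forward so both leaves show.

Emit:
servo_tool --pt "1 0.035 0.018 -0.01 0" --pt "1 0.04 0.018 -0.01 0" --pt "1 0 0 0 0" --pt "1 0 0 0 0"

```text
time_s: 6.58
ee_pos: [558.3, 105.9, 280.0]
tool_rot: [-0.0, 0.676, 0.737, -0.001]
wrist_force: [-0.8, -0.7, -2.0]
opening: 21.1
```

```bash
python3 - <<'E'
from h import *
st(); i=imaging.camera_info('wrist'); im,d=imaging.get_image('wrist'); cv2.imwrite('pics/w4.png',im); np.save('pics/w4.npy',d); np.save('pics/w4P.npy',cloud('wrist',d,i))
E
```

```text
6.58 [558.3 105.9 280. ] yaw 94.95 q [-0.     0.676  0.737 -0.001] F [-0.8 -0.7 -2. ] T [-0.08 -0.11  0.01] open 21.1
```

View pics/w4.png

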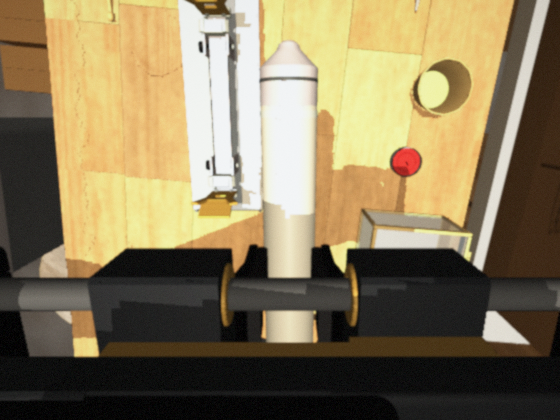

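Both leaves now show, the far one at (216,203) and the gear-box one at (212,7). The light's long edges are also clear. I'll measure them from the depth.

```bash
python3 - <<'E'
from h import *
P=np.load('pics/w4P.npy'); im=cv2.imread('pics/w4.png'); d=np.load('pics/w4.npy'); h=cv2.cvtColor(im,cv2.COLOR_BGR2HSV)
cv2.imwrite('pics/w4c.png',cv2.resize(im[0:225,160:280],(426,800)[::1],interpolation=cv2.INTER_CUBIC)[:600] if 0 else np.hstack([cv2.resize(im[0:50,170:260],(400,222),interpolation=cv2.INTER_CUBIC),cv2.resize(im[175:225,170:260],(400,222),interpolation=cv2.INTER_CUBIC)]))
X,Y,Z=P[...,0],P[...,1],P[...,2]
roi=np.zeros(d.shape,bool); roi[:225,165:262]=1; roi&=d>0
for lo,hi,nm in [(60,140,'far'),(240,300,'gear')]:
    for z0,z1 in [(85,95),(95,103),(103,108),(108,120)]:
        m=roi&(Z>z0)&(Z<z1)&(Y>lo)&(Y<hi); p=P[m]
        if len(p)>3: print(nm,z0,z1,m.sum(),p.mean(0).round(1),'min',p.min(0).round(1),'max',p.max(0).round(1))
# light outline: left/right edges by row: z between 5 and 35 boundaries
u=np.array([-.0872,.9962]); n=np.array([u[1],-u[0]]); o=np.array([472,177.])
L=(P[...,:2]-o)@u; S=(P[...,:2]-o)@n
rows=[]
for a in range(-80,85,10):
    m=roi&(abs(L-a)<5)&(Z>15)&(abs(S)<50); s=S[m]
    z=Z[m]
    if m.sum()>5:
        l=s[z>18]; print(a,m.sum(),'edge S',np.percentile(s,[1,99]).round(1),'zs',np.percentile(z,[5,50,95]).round(1))
E
```

```text
far 85 95 92 [479.4  85.2  90.8] min [461.6  83.4  85.4] max [496.7  87.1  94.9]
far 95 103 220 [479.2  81.8  99.3] min [458.8  77.   95. ] max [500.3  87.4 102.9]
far 103 108 172 [480.8  78.4 105.6] min [457.   72.6 103. ] max [503.6  87.6 108. ]
far 108 120 252 [480.6  74.6 111. ] min [456.3  68.7 108. ] max [503.7  87.5 114.7]
gear 85 95 132 [463.5 277.9  90.4] min [446.1 276.1  85.2] max [481.1 279.6  94.7]
gear 95 103 16 [463.3 277.7  95.9] min [444.7 276.2  95. ] max [482.4 279.5  97.2]
-80 511 edge S [-44.   44.1] zs [16.3 28.7 67.2]
-70 610 edge S [-43.9  43.2] zs [20.2 30.8 66.2]
-60 583 edge S [-43.9  43.4] zs [20.3 30.6 57. ]
-50 597 edge S [-44.   43.7] zs [16.2 27.9 50.4]
-40 577 edge S [-44.1  43.9] zs [15.8 27.  45.7]
-30 579 edge S [-43.9  44.1] zs [15.8 26.7 45.4]
-20 604 edge S [-44.   43.3] zs [15.9 26.6 45.3]
-10 571 edge S [-44.   43.4] zs [16.  26.8 45.4]
0 636 edge S [-43.6  43.7] zs [15.8 26.7 45.7]
10 603 edge S [-44.   43.9] zs [15.9 27.2 45.6]
20 638 edge S [-43.5  43.1] zs [15.9 26.5 45.6]
30 660 edge S [-43.8  43.2] zs [15.8 26.9 45.4]
40 651 edge S [-43.8  43.5] zs [15.8 27.  45.6]
50 684 edge S [-43.5  43.8] zs [15.9 26.8 45.6]
60 749 edge S [-43.6  44. ] zs [16.3 28.  52.6]
70 756 edge S [-43.7  44.2] zs [20.5 30.4 56.8]
80 845 edge S [-43.4  44. ] zs [20.5 31.5 66.2]
```

View pics/w4c.png

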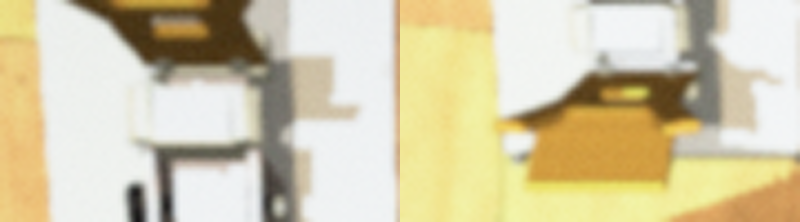

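```bash
python3 - <<'E'
from h import *
P=np.load('pics/w4P.npy'); d=np.load('pics/w4.npy')
Z=P[...,2]; m=np.zeros(d.shape,bool); m[30:240,255:325]=1; m&=(Z>270)&(d>0)
M,a,q,e,z=axisfit(P[m],270); print(M,a,q,e,z)
u=np.array([np.cos(np.radians(a)),np.sin(np.radians(a))]); n=np.array([u[1],-u[0]])
tip=M+u*(q[1]-q[0])/2; c=tip-102.5*u; t=np.array([558.3,105.9]); print(c,'along',(c-t)@u,'lat',(c-t)@n)
E
```

```text
[552.66991923 165.60791877] 95.05746684319323 (np.float64(-43.79626654776364), np.float64(42.327093461134375)) (np.float64(-12.499581414863172), np.float64(12.457297246690155)) [305.37090607 312.11638966 314.38729846]
[557.90969647 106.40100516] along 0.5334617957752775 lat -0.3446179511273491
```

```bash
python3 - <<'E'
from h import *
c=plan(471.8,179,240,94.9,1); plan(471.8,179,112,94.9,1,cur=c)
E
```

```text
cur [558.3 105.5 280.1] 94.9 end [471.6 179.4 240.1] 94.91
[[1,0.027,-0.027,0.013,0.0],[1,0.027,-0.026,0.014,0.0],[1,0.027,-0.027,0.013,0.0]]
cur [558.3 105.5 280.1] 94.9 end [471.6 179.4 112.1] 94.91
[[1,-0.0,0.0,0.043,0.0],[1,-0.0,0.0,0.043,0.0],[1,-0.0,0.0,0.042,0.0]]
```

Emit:
servo_tool --pt "1 0.027 -0.027 0.013 0" --pt "1 0.027 -0.026 0.014 0" --pt "1 0.027 -0.027 0.013 0" --pt "1 0 0 0.04 0" --pt "1 0 0 0.045 0" --pt "1 0 0 0.041 0" --pt "1 0 0 0 0" --pt "1 0 0 0 0"

```text
time_s: 7.62
ee_pos: [472.8, 181.1, 116.3]
tool_rot: [0.001, 0.676, 0.737, 0.001]
wrist_force: [-0.5, 0.4, -0.8]
opening: 21.2
```

```bash
python3 - <<'E'
from h import *
st()
for n,(a,b,c,e) in dict(scene=(210,350,130,320),top=(220,300,130,290)).items():
    im,d=imaging.get_image(n); cv2.imwrite(f'pics/{n}5.png',cv2.resize(im[a:b,c:e],None,fx=4,fy=4,interpolation=cv2.INTER_CUBIC)); np.save(f'pics/{n}5.npy',d)
st()
E
```

```text
7.62 [472.8 181.1 116.3] yaw 94.98 q [0.001 0.676 0.737 0.001] F [-0.5  0.4 -0.8] T [ 0.01 -0.09  0.02] open 21.2
7.72 [473.2 181.7 116.9] yaw 95.02 q [0.001 0.675 0.737 0.002] F [ 0.4 -0.7 -0.9] T [-0.04 -0.12 -0.06] open 21.1
```

View pics/scene5.png

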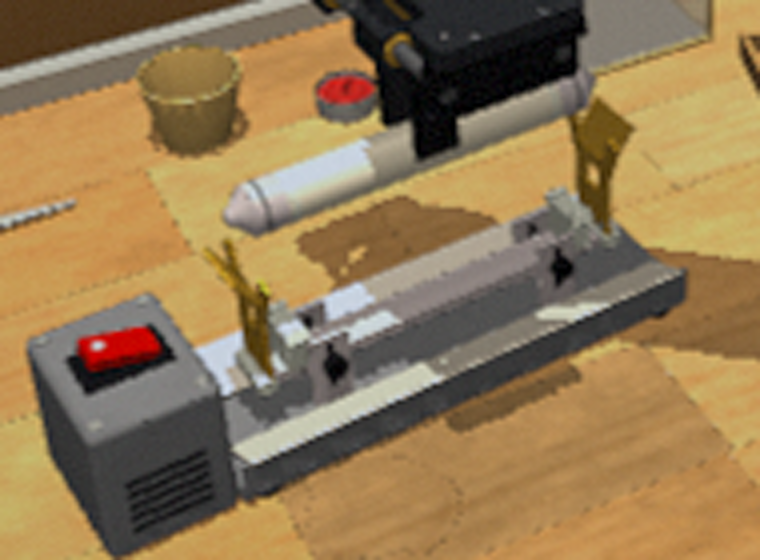

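View pics/top5.png

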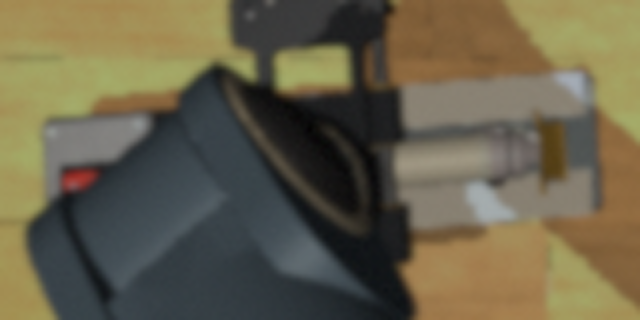

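The lamp hangs over the leaves with its noses above the mouths: scene crop (235,222) against the gear leaf at (215,255), and (585,85) against the far leaf at (605,120). The far leaf's hole shows at crop (593,180), which gives me the carriage height.

Emit:
servo_tool --pt "1 0 0 0 0" --pt "1 0 0 0 0"

```text
time_s: 7.98
ee_pos: [472.1, 181.5, 115.8]
tool_rot: [0.0, 0.675, 0.738, 0.001]
wrist_force: [-0.8, 1.0, -1.8]
opening: 21.2
```

```bash
python3 - <<'E'
from h import *
st()
i=imaging.camera_info('scene'); K=i['mtx']; Rm=rot(i['orientation'])
def proj(p):
    c=Rm.T@(np.array(p,float)-i['origin']); x,y,z=c[0],-c[1],-c[2]; return np.array([K[0,0]*x/z+K[0,2],K[1,1]*y/z+K[1,2]])
for z in range(60,120,6):
    q=proj([480.3,83,z]); q2=proj([463.3,275.5,z]); print(z,q.round(1),'crop',((q-[130,210])*4).round(0),'gear',((q2-[130,210])*4).round(0))
d=np.load('pics/scene5.npy'); P=cloud('scene',d,i); print(P[225:262:3,278].round(0), P[240:262:3,281].round(0))
im,_=imaging.get_image('scene'); cv2.imwrite('pics/far6.png',cv2.resize(im[225:275,255:305],None,fx=10,fy=10,interpolation=cv2.INTER_CUBIC))
E
```

```text
7.97 [472.1 181.5 115.8] yaw 95.06 q [0.    0.675 0.738 0.001] F [-0.8  1.  -1.8] T [-0.02 -0.06  0.05] open 21.2
60 [277.3 260. ] crop [589. 200.] gear [257. 339.]
66 [277.3 257.7] crop [589. 191.] gear [255. 329.]
72 [277.2 255.4] crop [589. 182.] gear [254. 320.]
78 [277.2 253.1] crop [589. 173.] gear [253. 310.]
84 [277.2 250.8] crop [589. 163.] gear [252. 301.]
90 [277.1 248.5] crop [588. 154.] gear [250. 291.]
96 [277.1 246.2] crop [588. 145.] gear [249. 281.]
102 [277.1 243.8] crop [588. 135.] gear [248. 271.]
108 [277.  241.5] crop [588. 126.] gear [246. 261.]
114 [277.  239.1] crop [588. 116.] gear [245. 252.]
[[660. -17.  13.]
 [657. -15.   6.]
 [479.  81. 134.]
 [499.  70. 111.]
 [493.  74. 108.]
 [488.  77. 105.]
 [485.  78. 100.]
 [479.  81.  97.]
 [475.  84.  93.]
 [576.  30.  -0.]
 [563.  37.   2.]
 [476.  83.  68.]
 [476.  84.  61.]] [[482.  73. 107.]
 [479.  75. 102.]
 [466.  81. 105.]
 [466.  81.  97.]
 [464.  83.  91.]
 [466.  82.  82.]
 [469.  80.  71.]
 [466.  82.  66.]]
```

View pics/far6.png

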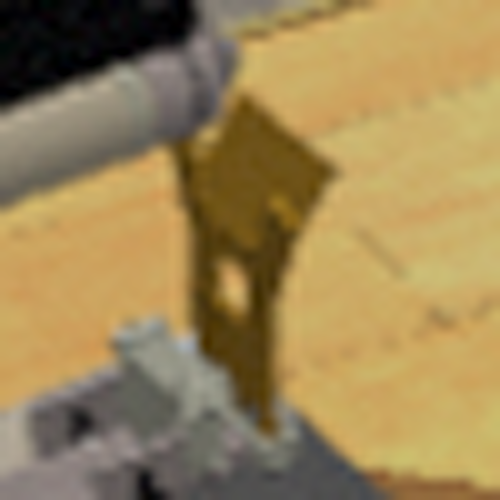

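The hole projects to about 78 mm over the table, so the seated TCP should be near 59. I'll go down gently and feel for contact.

Emit:
servo_tool --pt "1 0 0 0.012 0" --pt "1 0 0 0.008 0" --pt "1 0 0 0 0" --pt "1 0 0 0 0"

```text
time_s: 8.52
ee_pos: [471.7, 181.5, 94.9]
tool_rot: [-0.0, 0.675, 0.738, -0.0]
wrist_force: [-0.2, 0.4, -0.7]
opening: 20.7
```

Emit:
servo_tool --pt "1 0 0 0.004 0" --pt "1 0 0 0 0"

```text
time_s: 8.78
ee_pos: [471.6, 181.3, 90.8]
tool_rot: [-0.0, 0.675, 0.738, -0.0]
wrist_force: [-0.4, 0.2, -0.2]
opening: 21.4
```

Emit:
servo_tool --pt "1 0 0 0.003 0" --pt "1 0 0 0 0"

```text
time_s: 9.02
ee_pos: [471.5, 181.3, 87.8]
tool_rot: [-0.0, 0.675, 0.738, -0.0]
wrist_force: [-0.1, 0.1, -1.5]
opening: 21.0
```

```bash
python3 -c "
from h import *
st()"
```

```text
9.03 [471.5 181.3  87.8] yaw 95.07 q [-0.     0.675  0.738 -0.   ] F [-0.1  0.1 -1.5] T [-0.04 -0.06 -0.02] open 21.0
```

Emit:
servo_tool --pt "1 0 0 0.003 0" --pt "1 0 0 0 0"

```text
time_s: 9.28
ee_pos: [471.6, 181.2, 84.8]
tool_rot: [0.0, 0.675, 0.738, -0.0]
wrist_force: [0.2, -0.0, -1.0]
opening: 21.1
```

Emit:
servo_tool --pt "1 0 0 0.003 0" --pt "1 0 0 0 0"

```text
time_s: 9.52
ee_pos: [471.8, 181.2, 81.9]
tool_rot: [0.0, 0.675, 0.738, -0.0]
wrist_force: [0.7, -1.2, 0.0]
opening: 21.1
```

```bash
python3 - <<'E'
from h import *
st();im,d=imaging.get_image('scene'); cv2.imwrite('pics/s7.png',cv2.resize(im[210:350,130:320],None,fx=4,fy=4,interpolation=cv2.INTER_CUBIC))
E
```

```text
9.53 [471.8 181.2  81.9] yaw 95.06 q [ 0.     0.675  0.738 -0.   ] F [ 0.7 -1.2  0. ] T [-0.18 -0.13  0.03] open 21.1
```

View pics/s7.png

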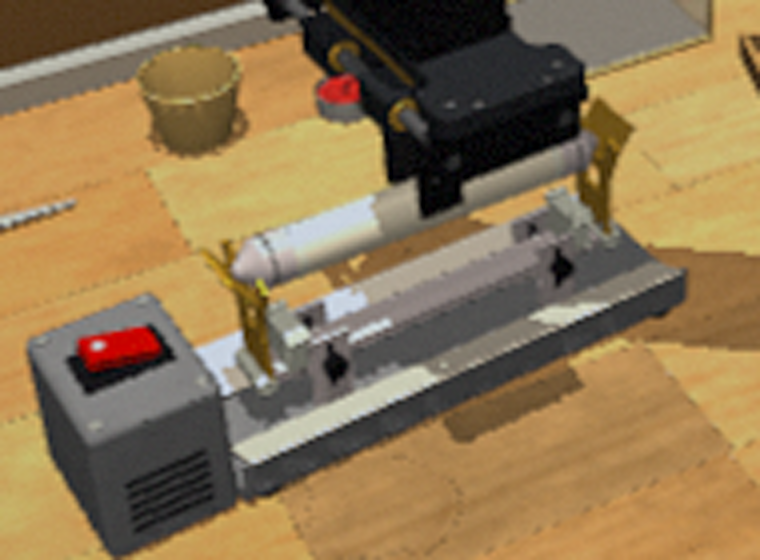

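Contact has just started. There is a small push toward -y, so the gear-box leaf touches first. I'll shift a little that way and go on.

Emit:
servo_tool --pt "1 -0.001 0 0.002 0" --pt "1 0 0 0 0"

```text
time_s: 9.82
ee_pos: [472.2, 180.7, 80.3]
tool_rot: [0.0, 0.675, 0.738, 0.001]
wrist_force: [-0.1, -0.5, 1.7]
opening: 20.9
```

Emit:
servo_tool --pt "1 0 0 0.002 0" --pt "1 0 0 0 0"

```text
time_s: 10.07
ee_pos: [472.3, 180.6, 78.3]
tool_rot: [0.0, 0.675, 0.738, 0.0]
wrist_force: [0.5, -0.8, 3.6]
opening: 21.0
```

Emit:
servo_tool --pt "1 0 0 0.002 0" --pt "1 0 0 0 0"

```text
time_s: 10.32
ee_pos: [472.4, 180.4, 76.3]
tool_rot: [0.0, 0.675, 0.738, 0.0]
wrist_force: [1.7, -1.3, 4.4]
opening: 21.2
```

```bash
python3 -c "
from h import *
st()"
```

```text
10.32 [472.4 180.4  76.3] yaw 95.06 q [0.    0.675 0.738 0.   ] F [ 1.7 -1.3  4.4] T [-0.1  -0.36 -0.06] open 21.2
```

Emit:
servo_tool --pt "1 -0.0005 0 0.002 0" --pt "1 0 0 0 0"

```text
time_s: 10.58
ee_pos: [471.8, 180.2, 73.8]
tool_rot: [-0.0, 0.675, 0.738, 0.0]
wrist_force: [1.2, 1.3, 1.7]
opening: 20.9
```

Emit:
servo_tool --pt "1 0 0 0.002 0" --pt "1 0 0 0 0"

```text
time_s: 10.82
ee_pos: [471.6, 180.1, 71.8]
tool_rot: [-0.0, 0.675, 0.738, -0.0]
wrist_force: [0.4, 0.7, 2.7]
opening: 21.3
```

Emit:
servo_tool --pt "1 0 0 0.002 0" --pt "1 0 0 0 0"

```text
time_s: 11.08
ee_pos: [471.8, 179.4, 70.1]
tool_rot: [0.0, 0.675, 0.738, -0.0]
wrist_force: [0.4, -1.1, 0.5]
opening: 6.9
```

```bash
python3 -c "
from h import *
st()"
```

```text
11.07 [471.8 179.4  70.1] yaw 95.08 q [ 0.     0.675  0.738 -0.   ] F [ 0.4 -1.1  0.5] T [-0.09 -0.22 -0.02] open 6.9
```

The opening fell to 6.9 mm, so the lamp slipped in the grip. I'll look before doing anything else.

```bash
python3 - <<'E'
from h import *
st();im,d=imaging.get_image('scene'); cv2.imwrite('pics/s8.png',cv2.resize(im[210:350,130:320],None,fx=4,fy=4,interpolation=cv2.INTER_CUBIC))
im,d=imaging.get_image('wrist'); cv2.imwrite('pics/w8.png',im)
st()
E
```

```text
11.07 [471.8 179.4  70.1] yaw 95.08 q [ 0.     0.675  0.738 -0.   ] F [ 0.4 -1.1  0.5] T [-0.09 -0.22 -0.02] open 6.9
11.18 [471.7 179.4  69.9] yaw 95.07 q [ 0.     0.675  0.738 -0.   ] F [ 1.5 -0.8  3.1] T [-0.05 -0.16 -0.04] open 2.9
```

View pics/s8.png

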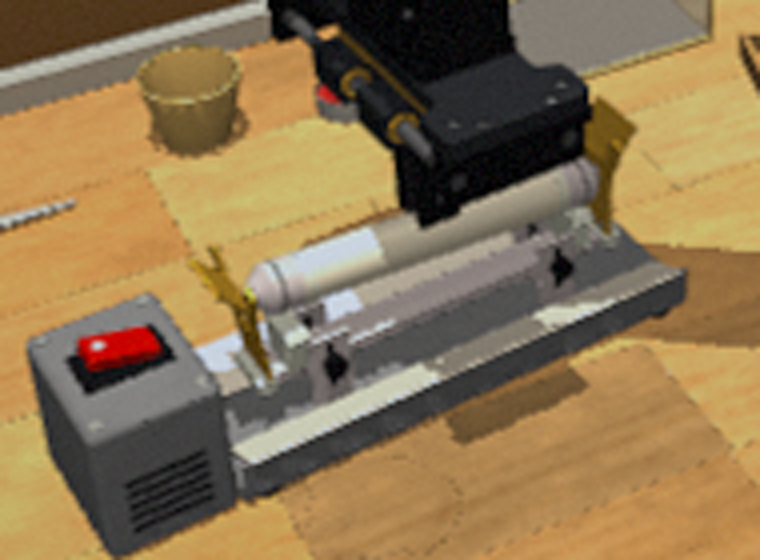

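View pics/w8.png

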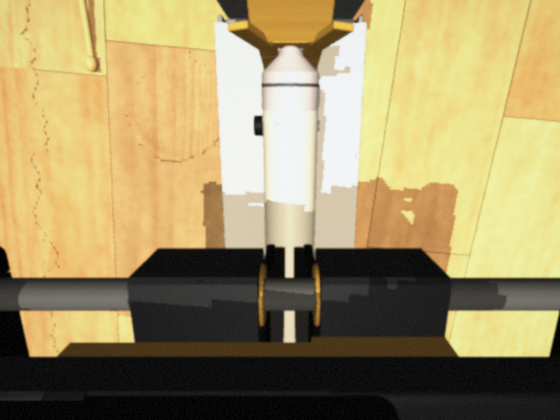

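```bash
python3 - <<'E'
from h import *
i=imaging.camera_info('scene'); K=i['mtx']; Rm=rot(i['orientation'])
def proj(p):
    c=Rm.T@(np.array(p,float)-i['origin']); x,y,z=c[0],-c[1],-c[2]; return ((np.array([K[0,0]*x/z+K[0,2],K[1,1]*y/z+K[1,2]])-[130,210])*4).round(0)
for z in (58,70,78,85,92): print(z,'tcp',proj([472,179,z]),'gearnose',proj([463.5,280,z]),'farnose',proj([481,78,z]))
im,d=imaging.get_image('wrist'); P=cloud('wrist',d); Z=P[...,2]
m=np.zeros(d.shape,bool); m[40:240,255:325]=1; m&=(Z>50)&(Z<110)&(d>0)
for r in range(60,245,15):
    row=P[r,286:296]; print(r,row[:,1].mean().round(1),row[:,2].mean().round(1), end=' | ')
M,a,q,e,z=axisfit(P[m],60); print('\n',M,a,q,e,z)
im,d=imaging.get_image('scene'); P=cloud('scene',d,i)
L=P[...,1]; m=nets.masks_of('scene','new_lamp')
for r in m[:1]:
    mm=r['mask']&(d>0); p=P[mm]
    for y0 in range(80,290,15):
        s=p[abs(p[:,1]-y0)<7]
        if len(s)>5: print(y0,len(s),'zmax',np.percentile(s[:,2],[5,50,97]).round(1))
st()
E
```

```text
58 tcp [431. 269.] gearnose [248. 345.] farnose [597. 199.]
70 tcp [430. 250.] gearnose [246. 326.] farnose [597. 181.]
78 tcp [429. 238.] gearnose [244. 313.] farnose [596. 169.]
85 tcp [428. 227.] gearnose [242. 302.] farnose [596. 158.]
92 tcp [427. 216.] gearnose [241. 291.] farnose [596. 148.]
60 275.3 96.1 | 75 267.1 116.5 | 90 262.9 100.5 | 105 256.8 99.8 | 120 250.6 100.0 | 135 244.1 99.2 | 150 237.5 98.7 | 165 230.8 98.5 | 180 223.9 98.3 | 195 216.7 97.8 | 210 209.3 97.0 | 225 201.7 96.6 | 240 194.0 96.5 | 
 [466.47727306 238.65554119] 94.75827394589041 (np.float64(-48.854852823941386), np.float64(40.939604063033585)) (np.float64(-13.493478176692848), np.float64(13.427121287581354)) [ 84.83360575  96.38586569 100.10323929]
95 64 zmax [71.9 84.6 90.2]
110 69 zmax [58.1 83.2 91. ]
125 68 zmax [27.3 83.8 92.7]
140 68 zmax [71.1 85.3 91.8]
155 66 zmax [72.  85.4 92.3]
170 66 zmax [ 73.   86.6 164.6]
185 72 zmax [ 75.   87.6 156.4]
200 89 zmax [75.7 90.2 96.8]
215 89 zmax [73.8 90.3 96.6]
230 97 zmax [75.5 91.8 97.4]
245 99 zmax [78.2 93.1 98.2]
260 100 zmax [80.8 93.7 99.5]
275 62 zmax [ 80.7  92.4 100.2]
11.32 [471.8 179.6  70. ] yaw 95.06 q [ 0.     0.675  0.738 -0.   ] F [0.2 0.3 3.9] T [-0.08 -0.17 -0.02] open 0.7
```

```bash
python3 - <<'E'
from h import *
st()
im,d=imaging.get_image('scene'); P=cloud('scene',d); cv2.imwrite('pics/s9.png',cv2.resize(im[195:285,190:290],None,fx=6.6,fy=6.6,interpolation=cv2.INTER_CUBIC))
np.save('pics/s9P.npy',P); np.save('pics/s9i.npy',im)
for u in (232,235,238,241):
    print(u,[(v,*P[v,u].round(0).astype(int),int(im[v,u].mean())) for v in range(246,280,3)])
E
```

```text
11.32 [471.8 179.6  70. ] yaw 95.06 q [ 0.     0.675  0.738 -0.   ] F [0.2 0.3 3.9] T [-0.08 -0.17 -0.02] open 0.7
232 [(246, np.int64(418), np.int64(208), np.int64(180), 39), (249, np.int64(463), np.int64(191), np.int64(139), 6), (252, np.int64(464), np.int64(190), np.int64(131), 10), (255, np.int64(468), np.int64(189), np.int64(121), 10), (258, np.int64(472), np.int64(188), np.int64(111), 8), (261, np.int64(470), np.int64(190), np.int64(105), 7), (264, np.int64(472), np.int64(189), np.int64(96), 126), (267, np.int64(465), np.int64(192), np.int64(94), 165), (270, np.int64(461), np.int64(195), np.int64(91), 142), (273, np.int64(460), np.int64(196), np.int64(84), 119), (276, np.int64(459), np.int64(196), np.int64(77), 111), (279, np.int64(509), np.int64(178), np.int64(26), 165)]
235 [(246, np.int64(412), np.int64(204), np.int64(183), 91), (249, np.int64(405), np.int64(208), np.int64(182), 40), (252, np.int64(459), np.int64(186), np.int64(133), 6), (255, np.int64(460), np.int64(186), np.int64(125), 16), (258, np.int64(463), np.int64(186), np.int64(115), 8), (261, np.int64(465), np.int6
[... 1009 characters left out ...]
66), np.int64(25), 149)]
241 [(246, np.int64(379), np.int64(207), np.int64(205), 16), (249, np.int64(378), np.int64(208), np.int64(199), 17), (252, np.int64(377), np.int64(209), np.int64(194), 14), (255, np.int64(383), np.int64(206), np.int64(183), 8), (258, np.int64(382), np.int64(207), np.int64(177), 14), (261, np.int64(383), np.int64(207), np.int64(170), 14), (264, np.int64(468), np.int64(172), np.int64(92), 113), (267, np.int64(464), np.int64(174), np.int64(88), 143), (270, np.int64(461), np.int64(176), np.int64(83), 115), (273, np.int64(461), np.int64(176), np.int64(75), 110), (276, np.int64(510), np.int64(156), np.int64(25), 165), (279, np.int64(479), np.int64(169), np.int64(44), 132)]
```

View pics/s9.png

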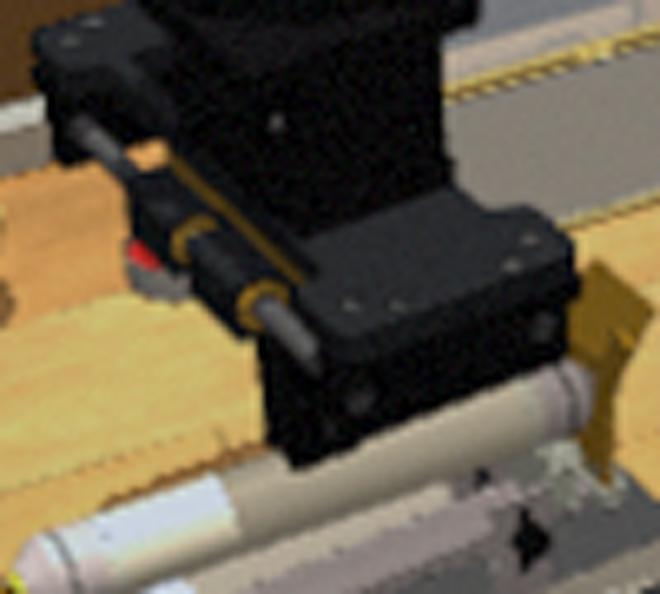

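The scene crop shows the closed fingertips resting on top of the tube at about (300,455). The real fingertips therefore sit about 26 mm above the reported TCP. The lamp has slid down: the far end's top is at about 90 mm, already low, and the gear end's top at about 100 mm. The fingers are centred on the tube, so I'll press from above in small steps and feel for the snap.

Emit:
servo_tool --pt "1 0 0 0.001 0" --pt "1 0 0 0 0"

```text
time_s: 11.62
ee_pos: [471.7, 179.8, 68.9]
tool_rot: [-0.0, 0.675, 0.738, -0.0]
wrist_force: [0.4, -0.1, 2.7]
opening: 0.4
```

Emit:
servo_tool --pt "1 0 0 0.001 0" --pt "1 0 0 0 0"

```text
time_s: 11.88
ee_pos: [471.2, 179.7, 67.5]
tool_rot: [-0.0, 0.675, 0.738, -0.001]
wrist_force: [0.3, 1.1, -0.1]
opening: 0.8
```

Emit:
servo_tool --pt "1 0 0 0.001 0" --pt "1 0 0 0 0"

```text
time_s: 12.12
ee_pos: [471.5, 179.8, 66.7]
tool_rot: [-0.0, 0.675, 0.738, -0.0]
wrist_force: [-0.6, 0.3, 1.0]
opening: 0.2
```

```bash
python3 -c "
from h import *
st()"
```

```text
12.12 [471.5 179.8  66.7] yaw 95.08 q [-0.     0.675  0.738 -0.   ] F [-0.6  0.3  1. ] T [ 0.04 -0.08  0.02] open 0.2
```

```bash
cat >> h.py <<'E'
def lampz():
    im,d=imaging.get_image('wrist'); P=cloud('wrist',d)
    print('wrist top z by y:',[(round(float(P[r,286:296,1].mean())),round(float(P[r,286:296,2].mean()),1)) for r in range(90,245,30)])
    im2,d=imaging.get_image('scene'); P=cloud('scene',d)
    for r in nets.masks_of('scene','new_lamp')[:1]:
        p=P[r['mask']&(d>0)]
        print('scene',round(r['score'],2),[(y,np.percentile(p[abs(p[:,1]-y)<7][:,2],97).round(1)) for y in range(95,275,15) if (abs(p[:,1]-y)<7).sum()>5])
    return im,im2
E
python3 - <<'E'
from h import *
a,b=lampz(); cv2.imwrite('pics/s10.png',cv2.resize(b[210:350,130:320],None,fx=4,fy=4,interpolation=cv2.INTER_CUBIC)); cv2.imwrite('pics/w10.png',a)
st()
E
```

```text
wrist top z by y: [(264, 91.4), (251, 91.6), (238, 91.8), (224, 91.7), (213, 108.0), (194, 91.5)]
scene 0.6 [(95, np.float64(89.9)), (110, np.float64(90.1)), (125, np.float64(88.5)), (140, np.float64(161.6)), (155, np.float64(162.3)), (170, np.float64(89.1)), (185, np.float64(90.1)), (200, np.float64(90.8)), (215, np.float64(90.3)), (230, np.float64(91.0)), (245, np.float64(91.0)), (260, np.float64(91.2))]
12.28 [471.8 179.9  67. ] yaw 95.07 q [-0.     0.675  0.738 -0.   ] F [ 0.6 -0.5  0.2] T [ 0.02 -0.07 -0.02] open 0.6
```

View pics/s10.png

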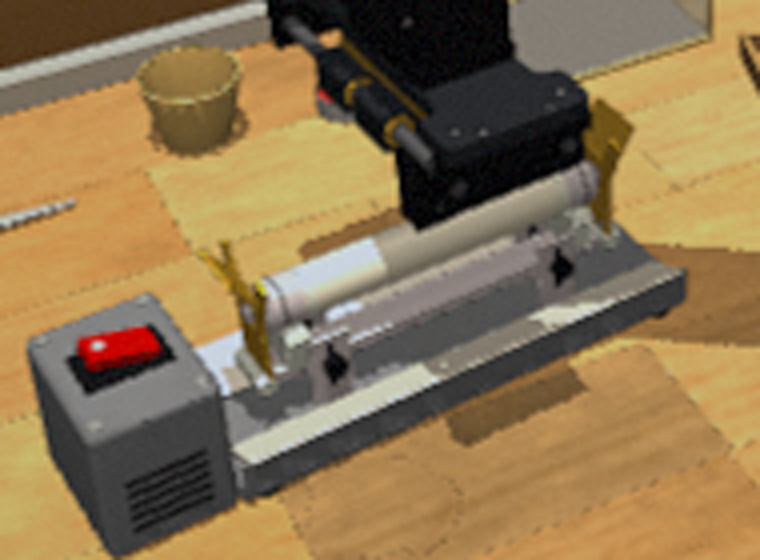

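Both ends are now level, with the tube's top at about 91 mm, and the gear-box leaf stands upright again. I'll confirm that the lamp is on its seats with a gentle press.

Emit:
servo_tool --pt "1 0 0 0.001 0" --pt "1 0 0 0 0"

```text
time_s: 12.52
ee_pos: [471.8, 179.8, 66.0]
tool_rot: [0.0, 0.675, 0.738, -0.0]
wrist_force: [-0.5, 0.4, -0.6]
opening: 0.3
```

Emit:
servo_tool --pt "1 0 0 0.001 0" --pt "1 0 0 0 0"

```text
time_s: 12.78
ee_pos: [472.0, 179.9, 65.3]
tool_rot: [0.0, 0.675, 0.738, 0.0]
wrist_force: [-1.3, -1.8, 4.1]
opening: 0.3
```

Emit:
servo_tool --pt "1 0 0 0.0005 0" --pt "1 0 0 0 0"

```text
time_s: 13.02
ee_pos: [472.2, 180.0, 65.2]
tool_rot: [0.0, 0.675, 0.738, 0.0]
wrist_force: [-1.5, -1.6, 7.7]
opening: 0.5
```

Emit:
servo_tool --pt "1 0 0 0.0005 0" --pt "1 0 0 0 0"

```text
time_s: 13.28
ee_pos: [472.4, 180.0, 65.1]
tool_rot: [0.001, 0.675, 0.738, 0.0]
wrist_force: [-2.0, -1.0, 9.7]
opening: 0.7
```

The force rose to 9.7 N with no further travel, which is the solid seat. I'll lift off and look.

Emit:
servo_tool --pt "1 0 0 -0.01 0" --pt "1 0 0 -0.04 0" --pt "1 0.04 0 -0.05 0" --pt "1 0.02 0 0 0" --pt "1 0 0 0 0" --pt "1 0 0 0 0"

```text
time_s: 14.02
ee_pos: [466.3, 237.1, 162.0]
tool_rot: [0.0, 0.675, 0.737, -0.001]
wrist_force: [-0.5, 0.5, -1.5]
opening: 0.3
```

```bash
python3 - <<'E'
from h import *
st(); i=imaging.camera_info('wrist'); im,d=imaging.get_image('wrist'); P=cloud('wrist',d,i); cv2.imwrite('pics/w11.png',im)
h=cv2.cvtColor(im,cv2.COLOR_BGR2HSV)
red=(d>0)&((h[...,0]<8)|(h[...,0]>172))&(h[...,1]>150)&(h[...,2]>60)&(P[...,2]>70)&(P[...,2]<110)&(P[...,1]>300)
p=P[red]; print(red.sum(),p.mean(0).round(1),p.min(0).round(1),p.max(0).round(1)); v,u=np.nonzero(red); print(u.min(),u.max(),v.min(),v.max())
print(cv2.minAreaRect(p[:,:2].astype(np.float32)))
for r in range(v.min(),v.max()+1,3):
    q=P[r][red[r]]; 
    if len(q): print(r,q.mean(0).round(1))
_,b=lampz(); cv2.imwrite('pics/s11.png',cv2.resize(b[210:350,130:320],None,fx=4,fy=4,interpolation=cv2.INTER_CUBIC))
E
```

```text
14.03 [466.3 237.1 162. ] yaw 95.02 q [ 0.     0.675  0.737 -0.001] F [-0.5  0.5 -1.5] T [-0.06 -0.1  -0.  ] open 0.3
1457 [458.1 344.   92. ] [447.  327.2  82. ] [468.9 363.   98.2]
276 305 37 91
((458.0027770996094, 344.76416015625), (20.38962173461914, 34.8867073059082), 5.566556930541992)
37 [456.5 360.5  95.6]
40 [456.7 358.6  95.9]
43 [456.8 357.   94.9]
46 [457.  355.2  94.7]
49 [457.6 353.4  94.4]
52 [457.3 351.7  93.7]
55 [457.4 349.8  93.7]
58 [457.6 348.   93. ]
61 [457.8 346.2  92.7]
64 [458.3 344.4  92. ]
67 [458.4 342.6  91.6]
70 [458.6 340.8  90.7]
73 [458.8 338.9  90.4]
76 [458.6 336.9  90.6]
79 [458.8 335.   89.8]
82 [458.9 333.1  89.5]
85 [459.1 331.1  89. ]
88 [459.3 329.2  88.6]
91 [464.8 327.9  84. ]
wrist top z by y: [(328, 84.1), (307, 15.3), (292, 154.1), (264, 91.6), (241, 91.2), (217, 91.4)]
scene 0.91 [(95, np.float64(91.3)), (110, np.float64(91.4)), (125, np.float64(90.6)), (140, np.float64(90.7)), (155, np.float64(91.2)), (170, np.float64(91.1)), (185, np.float64(90.5)), (200, np.float64(90.8)), (215, np.float64(90.9)), (230, np.float64(90.6)), (245, np.float64(90.7)), (260, np.float64(91.3))]
```

View pics/w11.png

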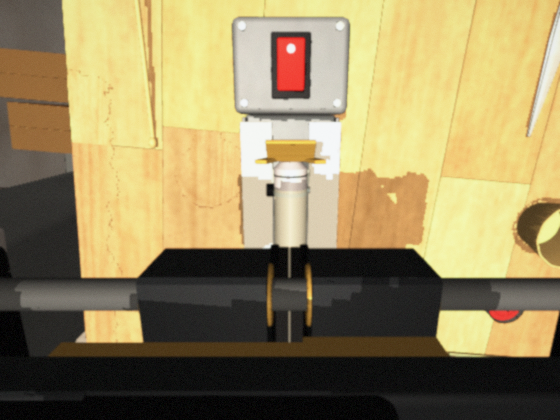

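View pics/s11.png

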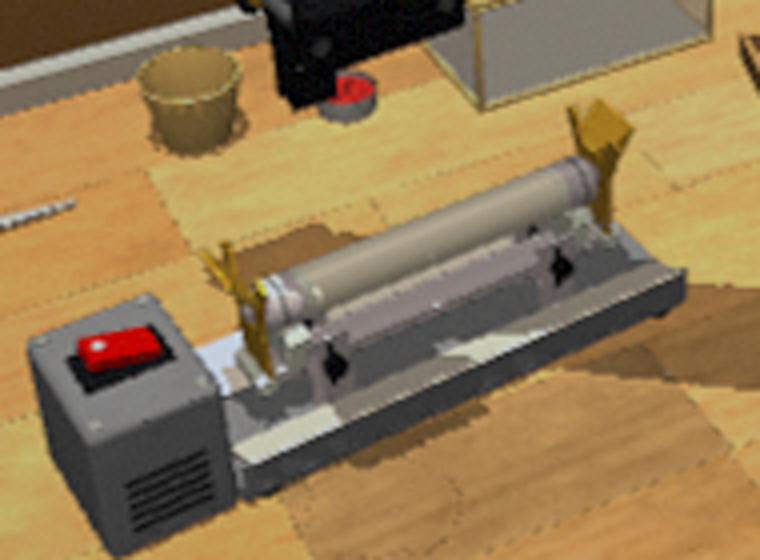

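The wrist picture shows the fingers off the lamp and the rocker at (291,64), with its white dot at (291,48). In the scene view the lamp lies level between both upright leaves. Next I'll press the dotted half of the rocker.

Emit:
servo_tool --pt "1 0.042 0 0 0" --pt "1 0.042 0.001 0 0" --pt "1 0.04 0 0 0" --pt "1 0 0 0.045 0" --pt "1 0 0 0.035 0" --pt "1 0 0 0 0" --pt "1 0 0 0 0"

```text
time_s: 15.1
ee_pos: [457.4, 362.8, 84.0]
tool_rot: [0.0, 0.675, 0.738, 0.001]
wrist_force: [0.1, 0.4, 0.7]
opening: 0.2
```

```bash
python3 - <<'E'
from h import *
st()
im,d=imaging.get_image('scene'); P=cloud('scene',d); cv2.imwrite('pics/s12.png',cv2.resize(im[220:340,120:240],None,fx=5,fy=5,interpolation=cv2.INTER_CUBIC))
E
```

```text
15.1 [457.4 362.8  84. ] yaw 95.04 q [0.    0.675 0.738 0.001] F [0.1 0.4 0.7] T [ 0.01 -0.15  0.03] open 0.2
```

View pics/s12.png

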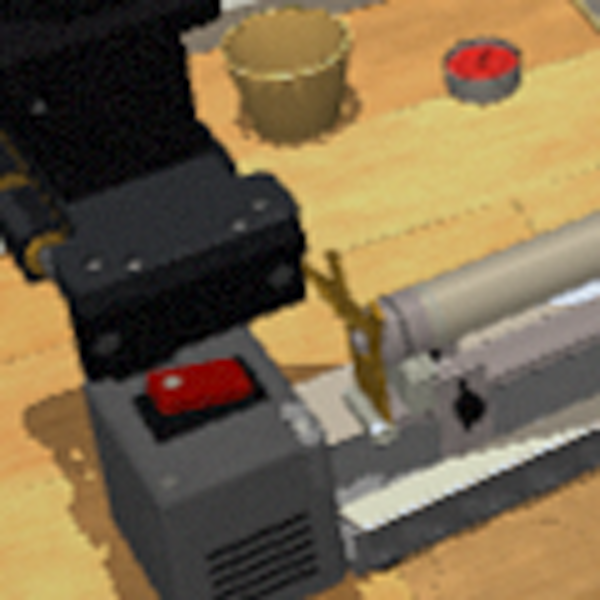

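```bash
python3 - <<'E'
from h import *
i=imaging.camera_info('scene'); K=i['mtx']; Rm=rot(i['orientation'])
def proj(p):
    c=Rm.T@(np.array(p,float)-i['origin']); x,y,z=c[0],-c[1],-c[2]; return ((np.array([K[0,0]*x/z+K[0,2],K[1,1]*y/z+K[1,2]])-[120,220])*5).round(0)
for z in (84,100,110): print(z,[proj([457.4+dx,362.8+dy,z]) for dx in (-12,0) for dy in (9.5,-9.5)])
print('dot',proj([457,357,95.5]))
im,d=imaging.get_image('scene'); P=cloud('scene',d)
for v in range(280,300,2): print(v,[tuple(P[v,u].round(0).astype(int).tolist()) for u in (138,142,146,150,156)])
E
```

```text
84 [array([127., 441.]), array([179., 423.]), array([118., 421.]), array([169., 404.])]
100 [array([120., 408.]), array([172., 390.]), array([111., 388.]), array([163., 370.])]
110 [array([116., 387.]), array([168., 369.]), array([106., 367.]), array([158., 349.])]
dot [155. 384.]
280 [(364, 386, 215), (362, 380, 214), (364, 374, 209), (364, 368, 207), (373, 358, 197)]
282 [(363, 387, 212), (363, 381, 209), (364, 375, 206), (364, 369, 203), (372, 359, 193)]
284 [(362, 387, 208), (365, 381, 204), (371, 374, 196), (372, 368, 194), (372, 359, 190)]
286 [(362, 388, 205), (369, 381, 197), (369, 375, 194), (371, 369, 190), (373, 360, 185)]
288 [(370, 387, 194), (370, 382, 192), (372, 375, 188), (371, 370, 187), (372, 360, 182)]
290 [(370, 388, 191), (366, 383, 192), (371, 376, 185), (372, 370, 182), (490, 340, 80)]
292 [(369, 389, 188), (370, 383, 185), (371, 377, 181), (450, 358, 112), (484, 342, 80)]
294 [(370, 389, 183), (368, 384, 182), (448, 366, 113), (485, 353, 79), (466, 346, 90)]
296 [(369, 390, 180), (449, 373, 111), (483, 361, 79), (461, 358, 95), (460, 347, 91)]
298 [(483, 376, 81), (479, 370, 81), (477, 363, 80), (457, 359, 93), (452, 349, 93)]
```

Depth puts the fingertips at z = 111 and y = 357 to 373, over the outer part of the dotted half. I'll lower onto it, feeling for contact.

Emit:
servo_tool --pt "1 0 0 0.006 0" --pt "1 0 0 0.005 0" --pt "1 0 0 0 0"

```text
time_s: 15.58
ee_pos: [456.4, 362.0, 71.4]
tool_rot: [0.0, 0.675, 0.738, -0.0]
wrist_force: [-0.3, -0.6, 0.9]
opening: 0.6
```

Emit:
servo_tool --pt "1 0 0 0.003 0" --pt "1 0 0 0 0"

```text
time_s: 15.82
ee_pos: [456.7, 362.9, 69.0]
tool_rot: [-0.0, 0.675, 0.738, 0.0]
wrist_force: [-0.1, 0.9, 0.8]
opening: 0.4
```

Emit:
servo_tool --pt "1 0 0 0.002 0" --pt "1 0 0 0 0"

```text
time_s: 16.08
ee_pos: [456.7, 363.2, 67.2]
tool_rot: [-0.0, 0.675, 0.738, 0.001]
wrist_force: [-0.9, 1.3, 1.9]
opening: 0.4
```

Emit:
servo_tool --pt "1 0 0 0.002 0" --pt "1 0 0 0 0"

```text
time_s: 16.32
ee_pos: [456.8, 363.4, 65.2]
tool_rot: [-0.0, 0.675, 0.738, 0.001]
wrist_force: [-0.1, 3.5, 3.3]
opening: 0.2
```

Emit:
servo_tool --pt "1 0 0 0.002 0" --pt "1 0 0 0 0"

```text
time_s: 16.58
ee_pos: [456.8, 363.5, 63.4]
tool_rot: [-0.0, 0.675, 0.738, 0.001]
wrist_force: [-1.0, 4.2, 6.0]
opening: 0.8
```

Emit:
servo_tool --pt "1 0 0 0.0015 0" --pt "1 0 0 0 0"

```text
time_s: 16.82
ee_pos: [456.8, 363.6, 63.1]
tool_rot: [0.0, 0.675, 0.738, 0.001]
wrist_force: [-2.4, 2.1, 13.6]
opening: 0.3
```

```bash
python3 - <<'E'
from h import *
st()
im,d=imaging.get_image('scene'); P=cloud('scene',d); cv2.imwrite('pics/s13.png',cv2.resize(im[220:340,120:240],None,fx=5,fy=5,interpolation=cv2.INTER_CUBIC))
E
```

```text
16.82 [456.8 363.6  63.1] yaw 95.09 q [0.    0.675 0.738 0.001] F [-2.4  2.1 13.6] T [ 0.35  0.52 -0.04] open 0.3
```

View pics/s13.png

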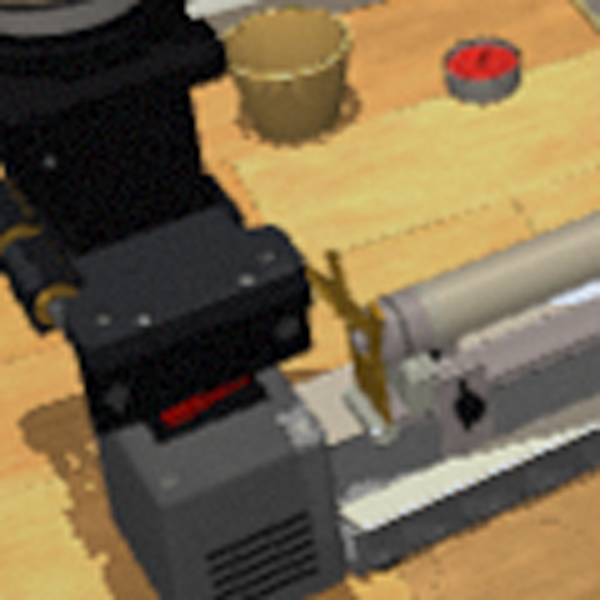

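A hard stop at 13.6 N. I'll lift and check the rocker's angle.

Emit:
servo_tool --pt "1 0 0 -0.02 0" --pt "1 0 0 -0.05 0" --pt "1 -0.04 0 -0.04 0" --pt "1 -0.05 0 0 0" --pt "1 -0.05 0 0 0" --pt "1 0 0 0 0" --pt "1 0 0 0 0"

```text
time_s: 17.75
ee_pos: [468.8, 222.1, 171.3]
tool_rot: [0.0, 0.676, 0.737, -0.001]
wrist_force: [0.8, -0.3, -0.4]
opening: -0.0
```

```bash
cat > rk.py <<'E'
from h import *
import sys
k=sys.argv[1]
st(); i=imaging.camera_info('wrist'); im,d=imaging.get_image('wrist'); P=cloud('wrist',d,i); cv2.imwrite(f'pics/w{k}.png',im)
h=cv2.cvtColor(im,cv2.COLOR_BGR2HSV)
red=(d>0)&((h[...,0]<8)|(h[...,0]>172))&(h[...,1]>150)&(h[...,2]>60)&(P[...,2]>70)&(P[...,2]<110)&(P[...,1]>300)
v,u=np.nonzero(red); p=P[red]; print(red.sum(),p.mean(0).round(1))
q=np.array([P[r][red[r]].mean(0) for r in range(v.min()+2,v.max()-2)]); f=np.polyfit(q[:,1],q[:,2],1); print('slope',f[0],'rad',np.arctan(f[0]),'y',q[[0,-1],1].round(1),'z',q[[0,-1],2].round(1))
_,b=lampz(); cv2.imwrite(f'pics/s{k}.png',cv2.resize(b[210:350,130:320],None,fx=4,fy=4,interpolation=cv2.INTER_CUBIC))
E
python3 rk.py 14
```

```text
17.75 [468.8 222.1 171.3] yaw 95.01 q [ 0.     0.676  0.737 -0.001] F [ 0.8 -0.3 -0.4] T [ 0.   -0.07  0.02] open -0.0
1373 [458.  343.8  92.3]
slope -0.238072402384589 rad -0.23372157013883316 y [360.1 329. ] z [88.5 94.7]
wrist top z by y: [(316, 80.7), (294, 113.1), (272, 91.5), (249, 91.1), (225, 90.6), (200, 91.0)]
scene 0.74 [(95, np.float64(91.2)), (110, np.float64(90.6)), (125, np.float64(90.7)), (140, np.float64(90.8)), (155, np.float64(90.9)), (170, np.float64(90.8)), (185, np.float64(90.5)), (200, np.float64(90.7)), (215, np.float64(90.6)), (230, np.float64(90.6)), (245, np.float64(90.6)), (260, np.float64(91.3))]
```

View pics/s14.png

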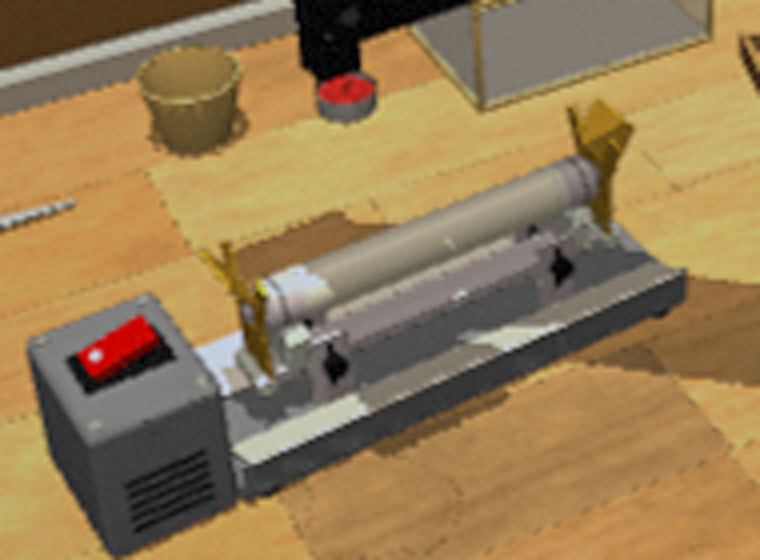

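View pics/w14.png

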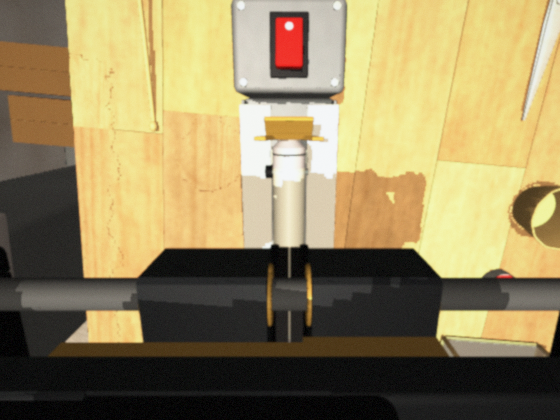

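The rocker now slopes the other way, from +0.23 rad to -0.23 rad, so it has gone through its full travel. The lamp's top is level at 90.5 to 91.3 mm along its length, both leaves look as upright as when empty, and the arm is clear.

```bash
python3 - <<'E'
from h import *
st(); print(close_job())
E
```

```text
17.95 [468.5 224.  171.3] yaw 95.2 q [-0.     0.674  0.738 -0.   ] F [-0.2 -0.7  0.5] T [-0.01 -0.09  0.  ] open 0.2
the job is handed in; nothing more can be done
None
```

The new lamp is snapped into both spring leaves and released, and the light is switched on at the red rocker. I handed the job in at about 18 s of the 53 s allowed. I moved none of the other things. In the pictures the cup and tea light look undisturbed, but I did not check the spent lamp or the bell again at the end.

**What the last checks showed**
- **Lamp:** It lies level, with its top at 90.5 to 91.3 mm along its whole length, so the axis is about 78 mm over the table. Both leaves look as upright as when empty. The lamp was stiff on its seats when I pressed with about 10 N, and I never pressed it harder than that.
- **Rocker:** It tipped from about +0.23 rad to about -0.23 rad and met its stop at 13.6 N. The measured travel of 0.46 rad is slightly under the stated 0.5, which I put down to the depth data flattening the slope.
- **Light output:** I saw no clear glow from the lamp, so "on" rests on the rocker's position.
- **Robot:** The fingers are clear, and the wrist force read near zero at hand-in.

**What disagreed**
- **Fingertip position:** The real fingertips sat about 26 mm above the reported TCP, so I had gripped the tube above its middle.
- **Slip during insertion:** Partway in, the lamp slipped down out of the fingers, and the far end went in first. I finished by pressing from above with the fingers closed, in 1 mm steps, until the gear end snapped in too.

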